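# Back off the jar press by one turn

## Task

Back the jar press off so that its plate rises clear of the jar's lid: push the hand wheel on top of the press round by its upright black handle, anticlockwise as seen from above, through exactly one full turn, so that the handle ends where it started. Only push the handle with the fingers, never pinch it; leave the jars and the other wares standing where they are, and end with the hand clear of the wheel.

Things in the scene. Friction and masses are not known exactly. Their poses are not given: they have to be found in the camera images.
- wheel (a joint): angle of the press's hand wheel about its upright axis, in rad, growing anticlockwise as seen from above; it starts anywhere between -1.5 and 1.5, one full turn is +6.283. The wheel stays at its height, turns stiffly (about 3 N at the handle), stays where it is left and does not spring back. Hard stops at -2.4 and 12.5. The plate under the beam rises 10 mm a turn
- hub (a point): the centre of the wheel, at the top of the hub nut, on the wheel's axis (196 mm above the counter). The wheel lies level: steel rim 150 mm diameter to its centre line, rim 13 mm thick with its top 187 mm above the counter, three spokes
- handle (a point): the middle of the black handle, which stands upright on the rim at the end of one spoke, 75 mm from the axis, at 212 mm above the counter. The handle is an oval upright grip 56 mm tall (from 184 to 240 mm above the counter), 22 mm thick along the radius and 30 mm along the direction it travels; it is rigidly fixed to the wheel, of smooth polished plastic (friction about 0.2), so a finger slides round it easily. Nothing else stands above the rim except the hub nut (196 mm)
- grip_trail: the trailing half of the handle (upright cylinder 22 mm diameter, 56 mm tall, its axis 4 mm behind the middle of the handle in anticlockwise travel): the side to push; origin at the centre of its underside
- grip_lead: the leading half of the handle (same cylinder, its axis 4 mm ahead of the handle's middle); origin at the centre of its underside. Pressing both halves at once with the fingers counts as pinching
- press: the jar press, fixed to the counter: grey base 190 x 210 x 14 mm, two steel columns 164 mm apart, a crossbeam from 136 to 162 mm above the counter that runs along its y axis, the hand wheel above it; origin at the centre of the base's underside, z up, yaw varies
- pressed_jar: the closed glass jam jar (62 mm diameter, copper-coloured lid 66 mm, 76 mm tall) standing loose on the base of the press, under its plate; origin at the centre of its underside. Bystander: leave it
- spare_jar: an identical closed jar, loose, on the counter beside the press; origin at the centre of its underside. Bystander
- mug: white ceramic mug, 76 mm diameter, 85 mm tall, on the counter on the other side of the press; origin at the centre of its underside. Bystander
- loose_lid: spare copper-coloured jar lid, a disc 66 mm across, 16 mm thick, lying before the press; origin at the centre of its underside. Bystander
- bowl: white bowl, 110 mm diameter, 50 mm tall, to the left; origin at the centre of its underside. Bystander
- cup: terracotta cup, 76 mm diameter, 90 mm tall, to the right; origin at the centre of its underside. Bystander
- tall_jar: tall glass jar with lid, 84 mm diameter, 150 mm tall, on the counter behind the press; origin at the centre of its underside. Bystander

How it is judged:
On the way, in this order (a step that is already met when the one before it is completed fails the run):
1. the fingers push the handle away from its start (distance of handle from where it was at the start of the episode between 0.03 and 0.12 m and contact force between the fingers and grip_trail above 0.3 N).
2. the fingers push the handle round the far side of its circle (distance of handle from where it was at the start of the episode above 0.125 m and contact force between the fingers and grip_trail above 0.3 N).
3. the fingers push the handle back towards where it started, the turn nearly complete (distance of handle from where it was at the start of the episode below 0.06 m and value of joint wheel above 3.6 rad and contact force between the fingers and grip_trail above 0.3 N).
At the end, for the whole second after the job is handed in: The wheel has made one full turn anticlockwise and rests: the handle is within 18 mm (14 degrees) of where it started, neither short nor more than one turn; the jar in the press stands upright (distance of handle from where it was at the start of the episode below 0.018 m and value of joint wheel between 4 and 8.6 rad and velocity of joint wheel between -0.05 and 0.05 rad/s and angle between pressed_jar's own z axis and vertical below 0.1 rad); the robot touches nothing.
It fails at once if the handle is pinched between the fingers (both its halves pressed with more than 3 N at once) (contact force between the fingers and grip_trail above 3 N and contact force between the fingers and grip_lead above 3 N).
It fails at once if the wheel is wound the wrong way, down onto the lid (value of joint wheel below -2.2 rad).
It fails at once if the jar in the press is shifted or lifted by more than 20 mm (distance of pressed_jar from where it was at the start of the episode above 0.02 m).
It fails at once if another jar, mug, lid, bowl or cup is moved or lifted by more than 30 mm (distance of any of spare_jar, mug, loose_lid, bowl, cup, tall_jar from where it was at the start of the episode above 0.03 m).
It also fails if it takes over 56 s, if anything falls off the work surface, if the arm or the gripper's body presses on something with over 40 N, if the wrist force passes 120 N, or if a joint passes its speed limit or range.

## Robot

A 6-joint arm with a two-finger parallel gripper is mounted at the origin on the work surface. World frame = base frame: x ahead of the robot, y to its left, z up, the work surface at z = 0. Lengths are in m, angles in rad, forces in N, time in s.
With the tool pointing down it reaches from about 0.35 to 0.85 m from the base axis. Payload 8.1 kg.
Tool frame: the origin (TCP) lies on the mounting face of the last link; the fingertips stand 186 mm ahead of it and the grasp point (between the pads) lies 167 mm ahead of it (grip_point_offset is the distance from the TCP to the grasp point, in m); z points along the fingers, y is the direction in which the jaws open and shut (so a half turn about z gives the same grasp; the last joint's range is limited). The gripper opens to 93 mm and grips with 3 to 60 N. Pads are 15 mm wide; open, the fingers measure 128 mm over their backs; the gripper's body (75 mm by 188 mm) begins 65 mm behind the grasp point.
Start: joints at [-1.364, 0.13, 1.488, -0, 1.523, -0.085], TCP at [0.173, -0.575, 0.405] pointing down, gripper open.
Joint ranges: [-2.96, 2.96], [-0.89, 2.26], [0.02, 2.5], [-1.34, 4.48], [0, 2.73], [-2.66, 2.66]. Speed limits (rad/s): [2.39, 2.39, 2.79, 3.14, 3.14, 3.14].

## Interface

Orientations are given as a rotation vector (axis times angle).
In Python, from plant import read_state, read_camera, close_job, grip_point_offset gives the robot as it stands.
- The arm moves only by the shell command python3 -m creep 'ROWS' [OPENING] [FORCE]. ROWS is JSON, a list of rows, each a list of 2 entries, a list of its own where there are three numbers: the shift along the tool's x, y, z in cm, then the turn, a rotation vector about the tool's x, y, z in degrees. In form: [[[tx, ty, tz], [rx, ry, rz]], ...]. A call has 1 to 12 rows; each row shifts and turns the commanded pose from where the row before left it, along the tool's axes as they then stand; what a row does not reach is not made up. A row lasts 1/12 s, in which the tool goes at most 41.7 mm and 7.16 degrees, less where a joint would pass 70% of its speed; a pose out of reach is approached as far as the arm can. A call is refused whole if a number of a shift passes 4.17 or a number of a turn 7.16, either way. A call with a gripper value outside its range is refused whole. OPENING is the opening in per cent of the stroke, from 0 (shut) to 100 (fully open), set as the call begins (- or left out, the last holds). The fingers move at their own pace and stop on an object; FORCE is the grip in N (left out, the last holds). Time passes only in rows, so rows that do not move let the fingers close. It gives the time, the measured TCP pose, the force and the opening at its end, in the units of the state.
- read_state(): the state, without advancing time (a new reading comes with each control period).
- read_camera(name): name is "side" or "top"; returns a dict with "img" (400x640x3 uint8, red, green, blue), "K" (3x3 intrinsics, pixels), "T" (4x4, takes a point from camera to world coordinates). Camera axes: x right, y down, z forward; pixel columns grow to the right and rows downward; lengths in m; the calibration is good to about 2 mm. A picture is of the moment at which its call begins. There is no depth.
- close_job(): hands the job in, once; it reports no verdict.
The state is a dict: "t": time; "q": joint angles; "dq": joint speeds; "joint_torque": joint torques, N m; "tool_pos": TCP position; "orientation": TCP orientation; "force": force on the tool from outside, world axes, zero at the start; "wrist_torque": the same for the moment, N m; "opening": finger opening in m.
Only numpy, scipy, OpenCV 4.12 (cv2) and the standard library are available. Lean on these libraries where they do the work, as an engineer would, in place of code of your own. Each camera call takes 0.05 s, during which the arm holds its last target.

## Working session

There is one attempt and no reset: what is moved stays moved. The work goes in short steps, Python scripts to look and compute and a shell command to move; the robot and the scene stay as the last step left them, time stands still between calls to the robot, and variables do not carry over. Pictures are saved under pics/ and viewed, and the job is handed in when it is done.

```bash
ls; mkdir -p pics; python3 - <<'E'
from plant import *
import cv2
print(read_state(), grip_point_offset)
for n in ("side","top"):
    c=read_camera(n); cv2.imwrite(f"pics/{n}0.png",c["img"][:,:,::-1]); print(n,c["K"],c["T"])
E
```

```text
pics
{'t': 0.0, 'q': array([-1.36441380e+00,  1.31143253e-01,  1.48927395e+00,  1.55490938e-06,
        1.52300989e+00, -8.54310509e-02]), 'dq': array([ 0.0001366 , -0.0014019 ,  0.00046659,  0.00074423,  0.00019186,
        0.00042032]), 'joint_torque': array([ 1.42466008e-03, -5.59844005e+01, -4.91753340e+01,  7.69097661e-02,
        3.52757424e-02, -1.25298811e-04]), 'tool_pos': array([ 0.17256992, -0.57440532,  0.40370077]), 'orientation': array([-3.10639987e+00, -4.56488688e-01,  1.71621563e-04]), 'force': array([-0.3634058 ,  0.25144657, -0.19475112]), 'wrist_torque': array([-0.03038558, -0.0318611 , -0.02884973]), 'opening': 0.09300722978755352} 0.1673
side [[429.79753824   0.         316.83432059]
 [  0.         429.79753824 199.66999433]
 [  0.           0.           1.        ]] [[ 9.59914836e-01 -2.04545577e-01  1.91636675e-01  2.79535165e-01]
 [-2.80291699e-01 -7.01161304e-01  6.55598497e-01 -9.65394560e-01]
 [ 2.68448261e-04 -6.83032893e-01 -7.30387565e-01  1.21842657e+00]
 [ 0.00000000e+00  0.00000000e+00  0.00000000e+00  1.00000000e+00]]
top [[387.11616527   0.         321.99166974]
 [  0.         387.11616527 198.44661501]
 [  0.           0.           1.        ]] [[ 0.00344814 -0.99730111  0.07333893  0.46321083]
 [-0.99999179 -0.00328274  0.00237574 -0.01330057]
 [-0.00212858 -0.07334652 -0.99730424  1.41637765]
 [ 0.          0.          0.          1.        ]]
```

View pics/side0.png

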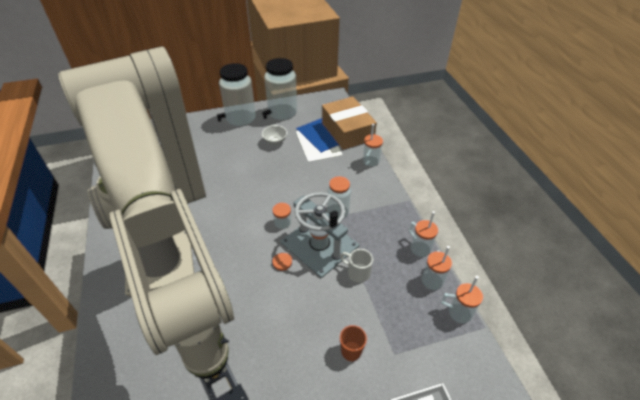

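View pics/top0.png

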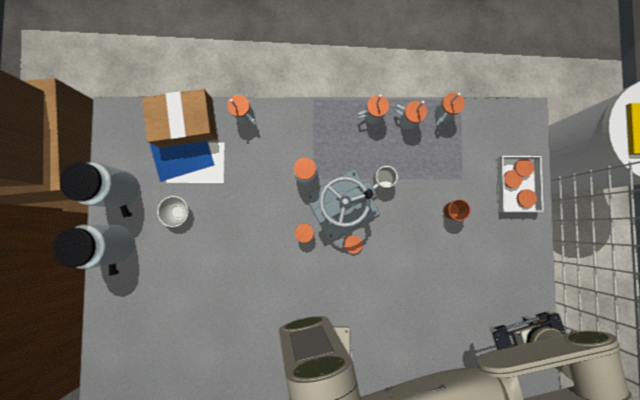

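The side view shows the wheel at about (320,210) with its black handle near (334,218). The top view has the hub near (345,201) and the handle near (369,194). I'll zoom in on both to measure.

```bash
python3 - <<'E'
import cv2
a=cv2.imread("pics/top0.png")[160:250,295:405]; b=cv2.imread("pics/side0.png")[170:290,265:385]
cv2.imwrite("pics/ztop.png",cv2.resize(a,None,fx=6,fy=6,interpolation=cv2.INTER_CUBIC))
cv2.imwrite("pics/zside.png",cv2.resize(b,None,fx=5,fy=5,interpolation=cv2.INTER_CUBIC))
E
```

```text
(no output)
```

View pics/ztop.png

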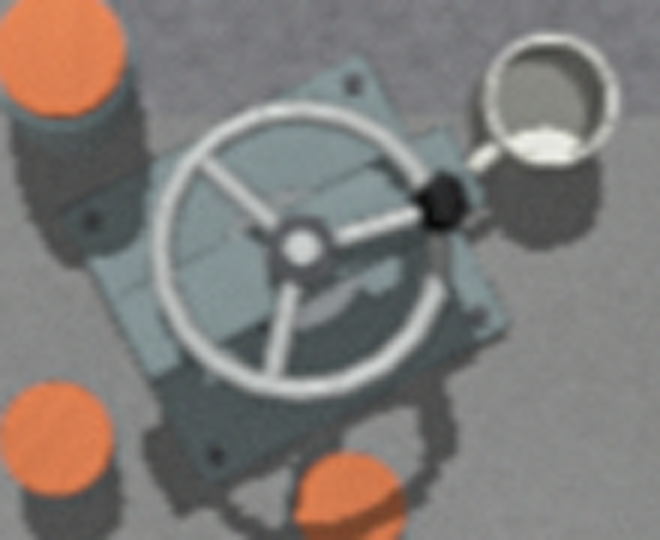

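View pics/zside.png

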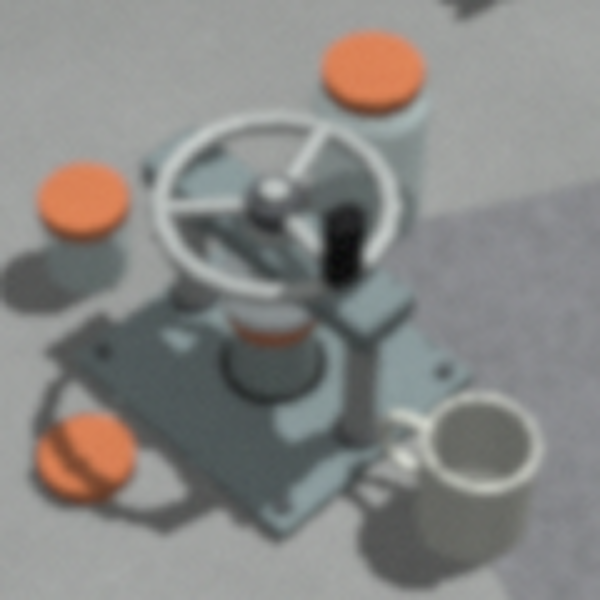

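```bash
cat > h.py <<'E'
import cv2,numpy as np
def ray(c,u,v):
    d=c["T"][:3,:3]@np.linalg.solve(c["K"],[u,v,1.]); return c["T"][:3,3],d/np.linalg.norm(d)
def onz(c,u,v,z):
    o,d=ray(c,u,v); return o+d*(z-o[2])/d[2]
def tri(rs):
    A=sum(np.eye(3)-np.outer(d,d) for o,d in rs); b=sum((np.eye(3)-np.outer(d,d))@o for o,d in rs)
    return np.linalg.solve(A,b)
E
python3 - <<'E'
from plant import *
from h import *
C={n:read_camera(n) for n in("side","top")}
R={}
for n,(x0,x1,y0,y1) in dict(top=(318,374,172,230),side=(293,348,190,232)).items():
    im=C[n]["img"].astype(int); g=im.min(2); s=im.max(2)-g
    m=np.zeros(g.shape,bool); m[y0:y1,x0:x1]=True
    rim=(g>165)&(s<25)&m
    ys,xs=np.nonzero(rim)
    # keep outer pts: distance from median ellipse
    cu,cv_=(345,201) if n=="top" else (320,211)
    a,b=(24,24) if n=="top" else (24,18)
    r=np.hypot((xs-cu)/a,(ys-cv_)/b); k=(r>0.8)&(r<1.2)
    pts=np.c_[xs,ys][k].astype(np.float32)
    e=cv2.fitEllipse(pts); print(n,len(pts),e)
    # rim pts on plane z=0.184 -> circle fit
    P=np.array([onz(C[n],u,v,0.184)[:2] for u,v in pts])
    A=np.c_[2*P,np.ones(len(P))]; sol=np.linalg.lstsq(A,(P**2).sum(1),rcond=None)[0]
    print(" circle c",sol[:2],"r",np.sqrt(sol[2]+sol[:2]@sol[:2]))
    bl=(im.max(2)<45)&m if n=="side" else (im.max(2)<45)
    w=np.zeros_like(m); w[185:232,325:385]=True
    k_,lab,st,ce=cv2.connectedComponentsWithStats((bl&w).astype(np.uint8)); i=1+st[1:,4].argmax(); print(" black",st[i],ce[i])
    R[n]=(e[0],ce[i])
hub=tri([ray(C[n],*R[n][0]) for n in C]); print("hub/rimcentre",hub)
hd=tri([ray(C[n],*R[n][1]) for n in C]); print("handle",hd, np.linalg.norm((hd-hub)[:2]), np.degrees(np.arctan2(*(hd-hub)[[1,0]])))
for n in C: print(n,onz(C[n],*R[n][1],0.212))
for nme,uv,z in [("hubtop",(345.3,201.2),.196),("mug",(386.5,176.7),.085),("tall",(305,168.5),.15)]: print(nme,onz(C["top"],*uv,z))
E
```

```text
top 274 ((344.57513427734375, 200.82049560546875), (46.49748992919922, 46.73786544799805), 93.54863739013672)
 circle c [ 0.54679441 -0.08237682] r 0.07424394575253405
 black [364 190   8   9  42] [368.04761905 194.14285714]
side 224 ((319.7710876464844, 210.18199157714844), (35.18880081176758, 46.33562088012695), 93.17670440673828)
 circle c [ 0.5477562  -0.08056598] r 0.07483701525408172
 black [330 212   7  15  85] [333.11764706 219.11764706]
hub/rimcentre [ 0.54701387 -0.08261867  0.18239579]
handle [ 0.56720417 -0.15448075  0.21200695] 0.07464453679550596 -74.30680644042965
side [ 0.56872372 -0.15466636  0.212     ]
top [ 0.56572016 -0.1541401   0.212     ]
hubtop [ 0.54447507 -0.08405306  0.196     ]
mug [ 0.63733224 -0.2331692   0.085     ]
tall [0.65521926 0.04611706 0.15      ]
```

```bash
cat >> h.py <<'E'
from scipy.spatial.transform import Rotation as Ro
from plant import read_state
HUB=np.array([.5465,-.082]); PH0=-74.3
def axes():
    s=read_state(); R=Ro.from_rotvec(s["orientation"]).as_matrix(); return s,R
def centre(ph,gap=0,R=None):
    p=np.radians(ph); r=np.array([np.cos(p),np.sin(p)]); t=np.array([-r[1],r[0]])
    x,y=R[:2,0],R[:2,1]; f=lambda a:np.clip(a/.26,-1,1)
    return HUB+.075*r-(.015+gap)*t-.0075*f(t@x)*x-.0175*f(t@y)*y
def delta(p,q,R): return R[:2,:2].T@(q-p)*100
E
python3 - <<'E'
from h import *
s,R=axes(); print(R.round(4)); p=s["tool_pos"]
a=centre(PH0,.03,R); print(a, delta(p[:2],a,R), p[2]-.186)
E
```

```text
[[ 9.577e-01  2.877e-01 -3.000e-04]
 [ 2.877e-01 -9.577e-01  1.200e-03]
 [ 1.000e-04 -1.200e-03 -1.000e+00]]
[ 0.51594681 -0.16739072] [ 44.59431611 -29.11223327] 0.21807522849620836
```

```bash
python3 -m creep '[[[1.5,-1,0],[0,0,0]],[[2.6,-1.7,0],[0,0,0]],[[2.6,-1.7,0],[0,0,0]],[[2.6,-1.7,0],[0,0,0]],[[2.6,-1.7,0],[0,0,0]],[[2.6,-1.7,0],[0,0,0]],[[2.6,-1.7,0],[0,0,0]],[[2.6,-1.7,0],[0,0,0]],[[2.6,-1.7,0],[0,0,0]],[[2.6,-1.7,0],[0,0,0]],[[2.6,-1.7,0],[0,0,0]],[[1.5,-1,0],[0,0,0]]]' 0 10
python3 - <<'E'
from h import *
s,R=axes(); print(s["t"],s["q"].round(2),s["opening"]); p=s["tool_pos"]
a=centre(PH0,.03,R); print(R[:,2],a,p, delta(p[:2],a,R), p[2]-.186)
E
```

```text
t: 1.2
tool_pos: [0.3971, -0.307, 0.4047]
orientation: [-3.107, -0.459, -0.001]
force: [-0.2, -0.1, -0.8]
opening: 0.0175
1.2 [-0.76 -0.14  1.76  0.    1.52  0.52] 0.017519918703914655
[ 5.43919652e-04  7.19262328e-04 -9.99999593e-01] [ 0.51592024 -0.16730873] [ 0.39711995 -0.30696012  0.40468299] [15.40950444 -9.93514324] 0.21868299408414404
```

Go to the standoff behind the handle, lowering 1.5 cm so that the tips come to about 0.204.

```bash
python3 -m creep '[[[2,-1.6,0],[0,0,0]],[[2.5,-1.6,0],[0,0,0]],[[2.5,-1.6,0],[0,0,0]],[[2.5,-1.6,0],[0,0,0]],[[2,-1.2,0.3],[0,0,0]],[[1.5,-1,0.4],[0,0,0]],[[1,-0.6,0.4],[0,0,0]],[[1,-0.6,0.3],[0,0,0]],[[0,0,0],[0,0,0]],[[0,0,0],[0,0,0]]]' 0 10
python3 - <<'E'
from h import *
from plant import read_camera
s,R=axes(); print(s["t"],s["q"].round(2),s["opening"],s["force"]); p=s["tool_pos"]
a=centre(PH0,.0,R); print(R[:,2],a,p, delta(p[:2],a,R), p[2]-.186)
t=read_camera("top")["img"][140:260,285:425,::-1]; b=read_camera("side")["img"][150:290,245:385,::-1]
z=lambda i,w,h:cv2.resize(i,(w,h),interpolation=cv2.INTER_CUBIC)
cv2.imwrite("pics/a1.png",np.hstack([z(t,400,343),z(b,343,343)]))
E
```

```text
t: 2.03
tool_pos: [0.5111, -0.1723, 0.3903]
orientation: [-3.108, -0.458, 0.002]
force: [-0.9, -0.9, 0.4]
opening: 0.0006
2.0333 [-0.42 -0.03  1.68 -0.    1.49  0.86] 0.0006375319778601722 [-0.8563489  -0.85141391  0.43187277]
[-1.07649969e-03  9.61085424e-05 -9.99999416e-01] [ 0.54481786 -0.15924266] [ 0.51107737 -0.17232725  0.39029277] [ 3.60797749 -0.28064186] 0.20429277496588083
```

View pics/a1.png

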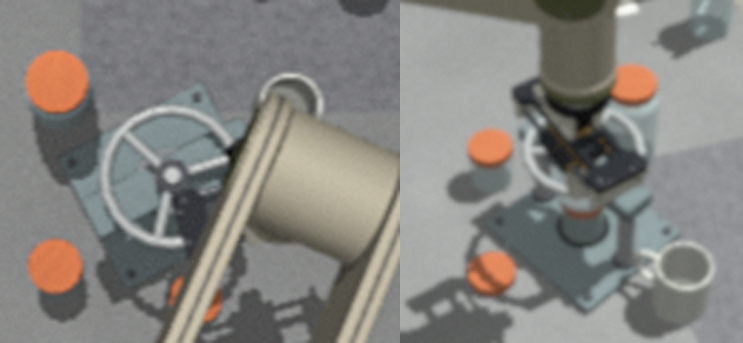

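The top view shows the hand behind the handle and not touching it, with the spokes still visible around (170,175) in the composite. Next I'll work out the first arc.

```bash
cat > arc.py <<'E'
import sys
from h import *
a0,step,n=map(float,sys.argv[1:4]); s,R=axes(); p=s["tool_pos"][:2]
print("t",s["t"],"dz cm to .390:",round((s["tool_pos"][2]-.390)*100,2),"F",s["force"].round(1),"tilt",R[:2,2].round(4))
q=p; acc=np.zeros(2); cum=np.zeros(2)
for i in range(int(n)):
    c=centre(a0+step*i,0,R); cum=delta(p,c,R); r=np.round((cum-acc)/.05)*.05; acc=acc+r
    print(round(a0+step*i,1),r.round(2))
E
python3 arc.py -74.3 5 13
```

```text
t 2.1333 dz cm to .390: 0.09 F [-0.8  0.1  0.9] tilt [-0.0001 -0.0003]
-74.3 [ 3.65 -0.35]
-69.3 [0.65 0.7 ]
-64.3 [0.65 0.65]
-59.3 [0.7 0.6]
-54.3 [0.65 0.05]
-49.3 [ 0.65 -0.15]
-44.3 [ 0.65 -0.15]
-39.3 [ 0.65 -0.25]
-34.3 [ 0.6  -0.25]
-29.3 [ 0.55 -0.35]
-24.3 [ 0.55 -0.4 ]
-19.3 [ 0.5 -0.4]
-14.3 [ 0.5 -0.5]
```

```bash
python3 -m creep '[[[1.2,-0.15,0],[0,0,0]],[[1.2,-0.1,0],[0,0,0]],[[1.2,-0.1,0],[0,0,0]],[[0.65,0.7,0],[0,0,0]],[[0.65,0.65,0],[0,0,0]],[[0.7,0.6,0],[0,0,0]],[[0.65,0.05,0],[0,0,0]],[[0.65,-0.15,0],[0,0,0]],[[0.65,-0.15,0],[0,0,0]],[[0,0,0],[0,0,0]]]'
cat > look.py <<'E'
import sys
from h import *
from plant import read_camera
s,R=axes(); print(s["t"],s["q"].round(2),s["tool_pos"],s["force"])
C=read_camera("top"); D=read_camera("side")
t=C["img"][140:260,285:425,::-1]; b=D["img"][150:290,245:385,::-1]
# spoke angles: brightness on a ring r=45mm at z=.183
def proj(c,P):
    q=np.linalg.inv(c["T"])@np.append(P,1); u=c["K"]@(q[:3]/q[2]); return u[:2]
an=np.arange(0,360,2.)
for nm,c in(("top",C),("side",D)):
  g=c["img"].min(2); prof=np.zeros(len(an))
  for rr in(.035,.045,.055):
    uv=np.array([proj(c,[HUB[0]+rr*np.cos(np.radians(x)),HUB[1]+rr*np.sin(np.radians(x)),.183]) for x in an],np.float32)
    prof+=cv2.remap(g,uv[:,0][None],uv[:,1][None],cv2.INTER_LINEAR)[0]/3.
  pk=[(x,round(v)) for i,(x,v) in enumerate(zip(an,prof)) if v>150 and v>=prof[i-1] and v>=prof[(i+1)%180]]; print(nm,pk)
z=lambda i,w,h:cv2.resize(i,(w,h),interpolation=cv2.INTER_CUBIC)
cv2.imwrite("pics/%s.png"%sys.argv[1],np.hstack([z(t,400,343),z(b,343,343)]))
E
python3 look.py b1; python3 arc.py -39.3 5 12
```

```text
t: 2.97
tool_pos: [0.5882, -0.1629, 0.3908]
orientation: [-3.108, -0.457, -0.001]
force: [0.1, -1.7, 0.2]
opening: 0.0004
2.9667 [-0.35  0.16  1.48  0.    1.5   0.92] [ 0.58821206 -0.16286265  0.39079734] [ 0.08375444 -1.67332746  0.17375527]
top [(np.float64(78.0), 188), (np.float64(190.0), 153), (np.float64(206.0), 158), (np.float64(210.0), 156), (np.float64(294.0), 155), (np.float64(296.0), 155), (np.float64(304.0), 152), (np.float64(306.0), 152), (np.float64(310.0), 152)]
side [(np.float64(58.0), 166), (np.float64(76.0), 192), (np.float64(92.0), 162), (np.float64(94.0), 162), (np.float64(320.0), 163)]
t 3.0667 dz cm to .390: 0.09 F [ 0.3  0.1 -0.2] tilt [0.0005 0.0005]
-39.3 [ 0.6 -0.1]
-34.3 [ 0.6 -0.3]
-29.3 [ 0.55 -0.35]
-24.3 [ 0.55 -0.35]
-19.3 [ 0.5  -0.45]
-14.3 [ 0.5 -0.5]
-9.3 [ 0.4 -0.5]
-4.3 [ 0.4  -0.55]
0.7 [ 0.35 -0.55]
5.7 [ 0.45 -0.6 ]
10.7 [ 0.5  -0.65]
15.7 [ 0.4  -0.65]
```

View pics/b1.png

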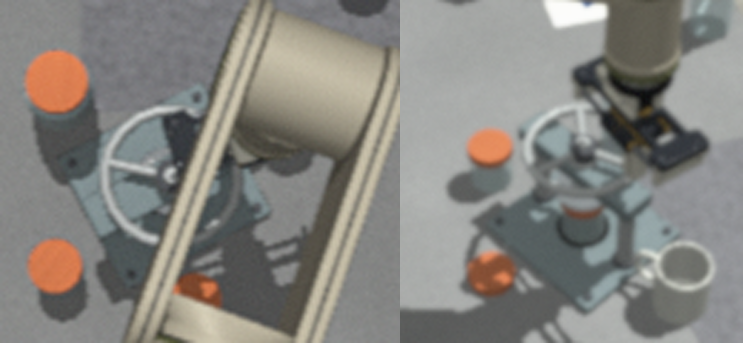

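The spokes put the handle at -43°, against -44° planned, so the push works as modelled. Continuing.

```bash
python3 -m creep '[[[0.6,-0.1,0],[0,0,0]],[[0.6,-0.3,0.1],[0,0,0]],[[0.55,-0.35,0],[0,0,0]],[[0.55,-0.35,0],[0,0,0]],[[0.5,-0.45,0],[0,0,0]],[[0.5,-0.5,0],[0,0,0]],[[0.4,-0.5,0],[0,0,0]],[[0.4,-0.55,0],[0,0,0]],[[0.35,-0.55,0],[0,0,0]],[[0.45,-0.6,0],[0,0,0]],[[0.5,-0.65,0],[0,0,0]],[[0.4,-0.65,0],[0,0,0]]]'
python3 look.py b2; python3 arc.py 20.7 5 12
```

```text
t: 4.07
tool_pos: [0.627, -0.0927, 0.3894]
orientation: [-3.108, -0.457, 0.001]
force: [0.0, -3.6, 0.5]
opening: 0.0007
4.0667 [-0.23  0.23  1.41  0.    1.51  1.05] [ 0.62704288 -0.09273468  0.38935888] [ 0.03681475 -3.63989637  0.53184168]
top []
side [(np.float64(54.0), 167), (np.float64(66.0), 165), (np.float64(68.0), 165), (np.float64(76.0), 166), (np.float64(80.0), 166), (np.float64(86.0), 166)]
t 4.1667 dz cm to .390: -0.06 F [-1.1  0.4 -0.4] tilt [-0.0006  0.0012]
20.7 [ 0.35 -0.55]
25.7 [ 0.3  -0.65]
30.7 [ 0.25 -0.7 ]
35.7 [-0.   -0.65]
40.7 [-0.1  -0.65]
45.7 [-0.2  -0.65]
50.7 [-0.2 -0.6]
55.7 [-0.3 -0.6]
60.7 [-0.35 -0.6 ]
65.7 [-0.35 -0.55]
70.7 [-0.45 -0.5 ]
75.7 [-0.45 -0.5 ]
```

View pics/b2.png

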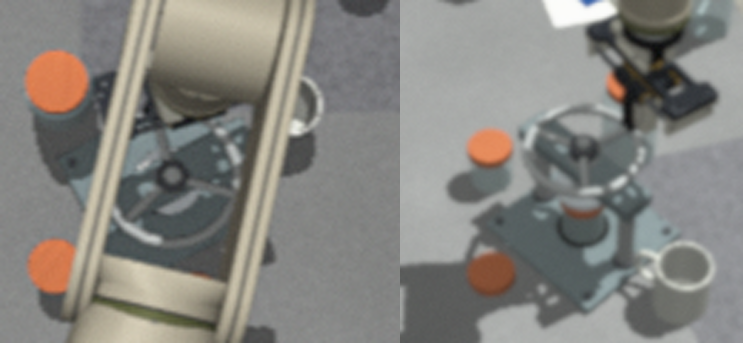

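The top view shows the handle spoke running up from the hub at (172,175) to about (163,130), roughly 12–15°, as planned.

```bash
python3 -m creep '[[[0.35,-0.55,0],[0,0,0]],[[0.3,-0.65,0],[0,0,0]],[[0.25,-0.7,0],[0,0,0]],[[0,-0.65,0],[0,0,0]],[[-0.1,-0.65,0],[0,0,0]],[[-0.2,-0.65,0],[0,0,0]],[[-0.2,-0.6,0],[0,0,0]],[[-0.3,-0.6,0],[0,0,0]],[[-0.35,-0.6,0],[0,0,0]],[[-0.35,-0.55,0],[0,0,0]],[[-0.45,-0.5,0],[0,0,0]],[[-0.45,-0.5,0],[0,0,0]]]'
python3 look.py b3; python3 arc.py 80.7 5 12
```

```text
t: 5.17
tool_pos: [0.5913, -0.0285, 0.3899]
orientation: [3.108, 0.457, 0.0]
force: [3.0, -2.1, 1.0]
opening: 0.0006
5.1667 [-0.13  0.12  1.53  0.    1.49  1.14] [ 0.59127492 -0.02854369  0.38989843] [ 3.04002033 -2.13989139  1.0396868 ]
top [(np.float64(196.0), 158), (np.float64(198.0), 158), (np.float64(204.0), 154), (np.float64(210.0), 157), (np.float64(314.0), 158), (np.float64(328.0), 160)]
side [(np.float64(54.0), 165), (np.float64(92.0), 160), (np.float64(94.0), 160), (np.float64(196.0), 161)]
t 5.2667 dz cm to .390: -0.03 F [-0.2  0.4 -0.1] tilt [-0.001   0.0005]
80.7 [-0.4  -0.45]
85.7 [-0.55 -0.4 ]
90.7 [-0.6  -0.35]
95.7 [-0.6  -0.75]
100.7 [-0.6 -0.8]
105.7 [-0.65 -0.75]
110.7 [-0.65 -0.7 ]
115.7 [-0.7  -0.65]
120.7 [-0.65 -0.55]
125.7 [-0.65 -0.05]
130.7 [-0.65  0.1 ]
135.7 [-0.65  0.15]
```

View pics/b3.png

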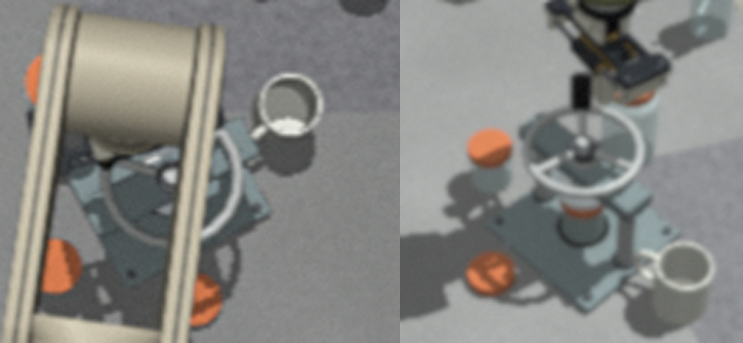

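The handle (side composite at (580,90)) is now at about 75°, still on plan and past half its far swing. Going on.

```bash
python3 -m creep '[[[-0.4,-0.45,0],[0,0,0]],[[-0.55,-0.4,0],[0,0,0]],[[-0.6,-0.35,0],[0,0,0]],[[-0.6,-0.75,0],[0,0,0]],[[-0.6,-0.8,0],[0,0,0]],[[-0.65,-0.75,0],[0,0,0]],[[-0.65,-0.7,0],[0,0,0]],[[-0.7,-0.65,0],[0,0,0]],[[-0.65,-0.55,0],[0,0,0]],[[-0.65,-0.05,0],[0,0,0]],[[-0.65,0.1,0],[0,0,0]],[[-0.65,0.15,0],[0,0,0]]]'
python3 look.py b4; python3 arc.py 140.7 5 12
```

```text
t: 6.27
tool_pos: [0.5057, -0.0, 0.3896]
orientation: [-3.107, -0.458, 0.001]
force: [0.2, 4.5, 0.2]
opening: 0.0008
6.2667 [-0.1  -0.12  1.77  0.    1.5   1.18] [ 5.05713494e-01 -2.37952795e-05  3.89643273e-01] [0.17599208 4.52497835 0.19922703]
top [(np.float64(98.0), 179), (np.float64(162.0), 171), (np.float64(182.0), 171), (np.float64(254.0), 183)]
side [(np.float64(16.0), 189), (np.float64(54.0), 164), (np.float64(72.0), 163), (np.float64(80.0), 163), (np.float64(88.0), 163), (np.float64(92.0), 163), (np.float64(94.0), 163), (np.float64(134.0), 173), (np.float64(256.0), 188)]
t 6.3667 dz cm to .390: -0.04 F [ 0.3  0.6 -0. ] tilt [-0.0009 -0.0003]
140.7 [-0.6   0.15]
145.7 [-0.65  0.25]
150.7 [-0.55  0.35]
155.7 [-0.55  0.4 ]
160.7 [-0.5  0.4]
165.7 [-0.5  0.5]
170.7 [-0.4  0.5]
175.7 [-0.4   0.55]
180.7 [-0.3  0.6]
185.7 [-0.5  0.6]
190.7 [-0.45  0.6 ]
195.7 [-0.45  0.65]
```

View pics/b4.png

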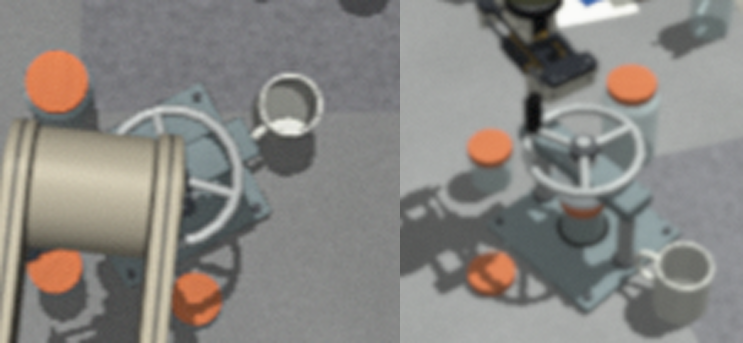

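The spokes at 16° and 255° put the handle at 136°, which matches the plan.

```bash
python3 -m creep '[[[-0.6,0.15,0],[0,0,0]],[[-0.65,0.25,0],[0,0,0]],[[-0.55,0.35,0],[0,0,0]],[[-0.55,0.4,0],[0,0,0]],[[-0.5,0.4,0],[0,0,0]],[[-0.5,0.5,0],[0,0,0]],[[-0.4,0.5,0],[0,0,0]],[[-0.4,0.55,0],[0,0,0]],[[-0.3,0.6,0],[0,0,0]],[[-0.5,0.6,0],[0,0,0]],[[-0.45,0.6,0],[0,0,0]],[[-0.45,0.65,0],[0,0,0]]]'
python3 look.py b5; python3 arc.py 200.7 5 14
```

```text
t: 7.37
tool_pos: [0.4663, -0.0711, 0.3898]
orientation: [3.108, 0.457, 0.0]
force: [-0.1, 2.7, 0.3]
opening: 0.0007
7.3667 [-0.26 -0.22  1.85 -0.    1.51  1.02] [ 0.46628817 -0.07108111  0.38981305] [-0.07199885  2.69213809  0.29032561]
top [(np.float64(148.0), 163), (np.float64(160.0), 165), (np.float64(164.0), 164), (np.float64(172.0), 164), (np.float64(178.0), 163), (np.float64(188.0), 161), (np.float64(208.0), 150), (np.float64(314.0), 190)]
side [(np.float64(54.0), 166), (np.float64(68.0), 172), (np.float64(196.0), 181), (np.float64(316.0), 172)]
t 7.4667 dz cm to .390: -0.02 F [ 0.3 -0.2  0.4] tilt [ 0.     -0.0012]
200.7 [-0.4   0.55]
205.7 [-0.3  0.7]
210.7 [-0.25  0.65]
215.7 [0.   0.65]
220.7 [0.15 0.7 ]
225.7 [0.15 0.6 ]
230.7 [0.25 0.65]
235.7 [0.3 0.6]
240.7 [0.3 0.6]
245.7 [0.4 0.5]
250.7 [0.45 0.55]
255.7 [0.45 0.45]
260.7 [0.5  0.45]
265.7 [0.55 0.35]
```

View pics/b5.png

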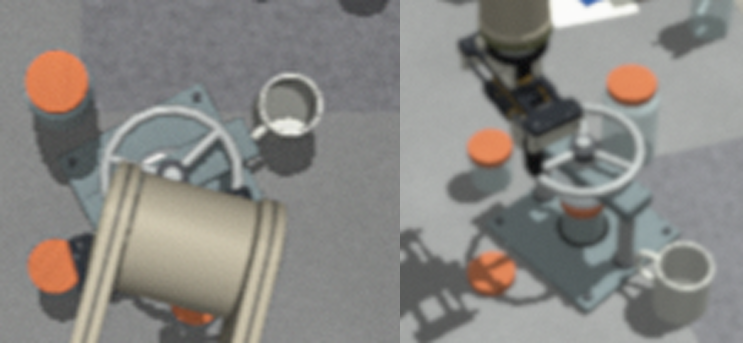

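The spokes put the handle at 195°, on plan.

```bash
python3 -m creep '[[[-0.4,0.55,0],[0,0,0]],[[-0.3,0.7,0],[0,0,0]],[[-0.25,0.65,0],[0,0,0]],[[0,0.65,0],[0,0,0]],[[0.15,0.7,0],[0,0,0]],[[0.15,0.6,0],[0,0,0]],[[0.25,0.65,0],[0,0,0]],[[0.3,0.6,0],[0,0,0]],[[0.3,0.6,0],[0,0,0]],[[0.4,0.5,0],[0,0,0]],[[0.45,0.55,0],[0,0,0]],[[0.45,0.45,0],[0,0,0]]]'
python3 look.py b6; python3 arc.py 259.7 4 8
```

```text
t: 8.47
tool_pos: [0.5021, -0.1354, 0.3895]
orientation: [3.108, 0.457, -0.001]
force: [-3.3, 1.4, -0.3]
opening: 0.0003
8.4667 [-0.36 -0.08  1.73 -0.    1.49  0.92] [ 0.50212098 -0.13538165  0.38954048] [-3.30010848  1.42935191 -0.30408654]
top [(np.float64(14.0), 173), (np.float64(64.0), 157), (np.float64(70.0), 160), (np.float64(210.0), 159), (np.float64(214.0), 158), (np.float64(222.0), 152), (np.float64(288.0), 160), (np.float64(290.0), 160), (np.float64(302.0), 153)]
side []
t 8.5667 dz cm to .390: -0.04 F [-0.5  0.7 -0.1] tilt [ 0.0005 -0.0005]
259.7 [0.25 0.4 ]
263.7 [0.45 0.3 ]
267.7 [0.45 0.3 ]
271.7 [0.45 0.25]
275.7 [0.5 0.7]
279.7 [0.5  0.65]
283.7 [0.5 0.6]
287.7 [0.55 0.6 ]
```

View pics/b6.png

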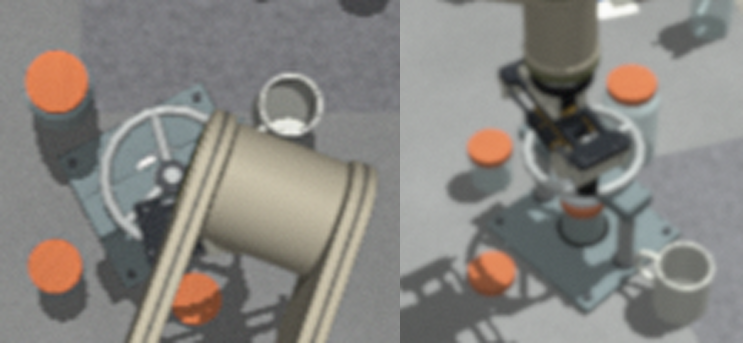

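The spoke at 14° puts the handle at 254°. Finish the turn to about 285°.

```bash
python3 -m creep '[[[0.25,0.4,0],[0,0,0]],[[0.45,0.3,0],[0,0,0]],[[0.45,0.3,0],[0,0,0]],[[0.45,0.25,0],[0,0,0]],[[0.5,0.7,0],[0,0,0]],[[0.5,0.65,0],[0,0,0]],[[0.5,0.6,0],[0,0,0]],[[0.2,0.2,0],[0,0,0]],[[0,0,0],[0,0,0]]]'
python3 look.py b7; python3 arc.py 285.7 4 1
```

```text
t: 9.32
tool_pos: [0.5437, -0.1586, 0.3898]
orientation: [3.108, 0.456, 0.001]
force: [0.2, 0.7, -0.7]
opening: 0.0006
9.3167 [-0.37  0.05  1.6  -0.    1.49  0.91] [ 0.54368437 -0.15863439  0.38976842] [ 0.15889436  0.69860257 -0.6595761 ]
top [(np.float64(46.0), 177), (np.float64(70.0), 158), (np.float64(168.0), 175), (np.float64(236.0), 156), (np.float64(254.0), 156), (np.float64(262.0), 156)]
side [(np.float64(164.0), 181)]
t 9.4167 dz cm to .390: -0.01 F [-0.1  0.1  0.1] tilt [ 0.001  -0.0002]
285.7 [0.1  0.15]
```

View pics/b7.png

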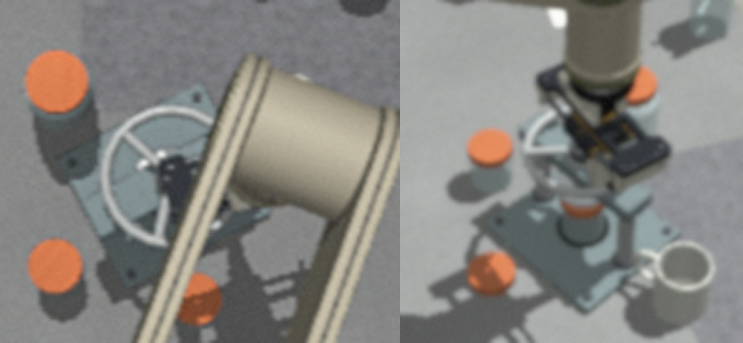

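The spokes at 46° and 166° put the handle at about 286°, which is its start. Now I'll back the hand off along -x, then raise it.

```bash
python3 -m creep '[[[-1,0,0],[0,0,0]],[[-1.5,0,0],[0,0,0]],[[-2,0,0],[0,0,0]],[[-2,0,-1],[0,0,0]],[[-1.5,1,-2],[0,0,0]],[[-1.5,1.5,-2],[0,0,0]],[[-2,2.5,-2],[0,0,0]],[[-2,2.5,-1],[0,0,0]],[[-2,2.5,0],[0,0,0]],[[-2,2.5,0],[0,0,0]],[[-2,2.5,0],[0,0,0]],[[-2,2.5,0],[0,0,0]]]'
python3 -m creep '[[[-2.5,2.5,0],[0,0,0]],[[-2.5,2.5,0],[0,0,0]],[[-2.5,2.5,0],[0,0,0]],[[-2.5,2.5,0],[0,0,0]],[[-2,2,0],[0,0,0]],[[-2,2,0],[0,0,0]],[[0,0,0],[0,0,0]],[[0,0,0],[0,0,0]]]'
python3 look.py c1; python3 - <<'E'
from plant import *
from h import *
C={n:read_camera(n) for n in("side","top")}
for n in C:
    im=C[n]["img"].astype(int); old=cv2.imread(f"pics/{n}0.png")[:,:,::-1].astype(int)
    for nm,i in(("old",old),("new",im)):
        b=(i.max(2)<45); w=np.zeros_like(b); w[185:232,325:(385 if n=="top" else 348)]=True
        k,l,st,ce=cv2.connectedComponentsWithStats((b&w).astype(np.uint8)); j=1+st[1:,4].argmax()
        print(n,nm,ce[j],st[j,4],onz(C[n],*ce[j],.212))
E
```

```text
t: 10.42
tool_pos: [0.3859, -0.3885, 0.4703]
orientation: [3.107, 0.457, 0.001]
force: [0.5, -0.7, 0.5]
opening: 0.0007
t: 11.08
tool_pos: [0.2921, -0.5624, 0.4695]
orientation: [-3.108, -0.453, 0.0]
force: [-0.5, 0.9, 0.2]
opening: 0.0005
11.0833 [-1.17  0.21  1.29  0.    1.65  0.11] [ 0.29207889 -0.56244973  0.46947896] [-0.49257851  0.90055424  0.19597199]
top [(np.float64(46.0), 179), (np.float64(70.0), 160), (np.float64(168.0), 179), (np.float64(286.0), 193)]
side [(np.float64(48.0), 189), (np.float64(72.0), 158), (np.float64(76.0), 159), (np.float64(82.0), 159), (np.float64(90.0), 160), (np.float64(96.0), 159), (np.float64(164.0), 173)]
side old [333.11764706 219.11764706] 85 [ 0.56872372 -0.15466636  0.212     ]
side new [333.14814815 219.33333333] 81 [ 0.56854796 -0.15552245  0.212     ]
top old [368.2  194.15] 40 [ 0.56569934 -0.15461549  0.212     ]
top new [368.17142857 194.14285714] 35 [ 0.56572142 -0.15452645  0.212     ]
```

View pics/c1.png

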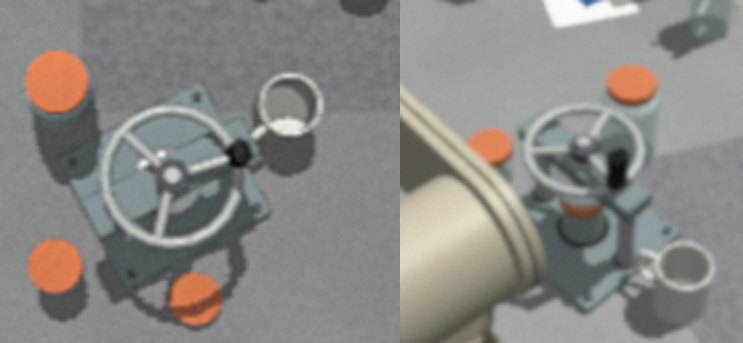

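The handle is back within about 1 mm of where it started, the wares stand where they did, and the hand is clear. Handing in.

```bash
python3 -c "
from plant import *
print(close_job(), read_state()['t'])"
```

```text
the job is handed in; nothing more can be done
the job is handed in; nothing more can be done
```

The hand wheel has made one full turn anticlockwise and its handle is back where it started. I pushed the handle's trailing side with the closed fingers at a fixed yaw the whole way round. Then I drew the hand back, raised it clear of the wheel and handed the job in. No verdict was reported. The last state I read was at about t = 11 s.

- **Handle position:** in the last pictures the handle matched its starting place to under 0.3 pixel in both cameras, about 1 mm. The handle's spoke read 286° at the end, against 285.7° at the start.
- **Tracking on the way:** wherever I could read the wheel during the turn, the spokes agreed with the planned angle to about 2°. I judged the readings near 15° and 75° only by eye, because the arm hid part of the wheel.
- **Forces:** wrist force readings, taken at the end of each move, stayed at 5 N or less. I could not read the finger contact force directly. I inferred contact from the wheel following the fingers.
- **Other things:** the mug, the jars by the press and the loose lid looked unmoved in the pictures. I did not measure the bowl, the cup or the pressed jar. The plate's rise was not measured either.
- **Disagreement:** the two cameras put the handle about 3 mm apart along x when cast onto the handle's height.

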